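# Bore check of a brass sleeve on the swing-head hand press

### The arm

A 7-joint arm with a two-finger parallel gripper is mounted at the origin on the work surface. World frame = base frame: x ahead of the robot, y to its left, z up, the work surface at z = 0. Lengths are in m, angles in rad, forces in N, time in s.
With the tool pointing down it reaches from about 0.4 to 0.85 m from the base axis. Payload 4.5 kg.
Tool frame: the origin (TCP) lies at the very end of the fingers, on their centre line; the grasp point (between the pads) lies 19 mm behind it; z points along the fingers, y is the line along which they close (so a half turn about z gives the same grasp; the last joint's range is limited). The gripper opens to 88 mm and grips with 3 to 60 N. Pads are 18 mm wide; open, the fingers measure 123 mm over their backs; the gripper's body (75 mm by 187 mm) begins 45 mm behind the grasp point.
Start: joints at [1.22, 0.689, -0.195, 1.565, 0.157, 0.902, -0.215], TCP at [0.235, -0.579, 0.239] pointing down, gripper open.
Joint ranges: [-3.01, 3.01], [-0.46, 2.08], [-1.47, 1.51], [0.13, 2.56], [-1, 4.14], [0.04, 2.09], [-2.66, 2.66]. Speed limits (rad/s): [2.57, 2.57, 3.14, 3.14, 3.14, 3.14, 3.14].

### API

Orientations are given as a unit quaternion [w, x, y, z].
In Python, from plant import * gives the robot as it stands.
- The arm moves only by the shell command python3 -m handwheel 'ROWS'. ROWS is a JSON object whose one key "deltas" holds one flat list of numbers, 7 for each row, row after row: the opening, from 0 (shut) to 1 (fully open), then the shift along the tool's x, y, z in m, then the turn, a rotation vector about the tool's x, y, z in degrees. In form: {"deltas": [jaw, tx, ty, tz, rx, ry, rz, jaw, tx, ty, tz, rx, ry, rz, ...]}. A call has 1 to 12 rows; each row shifts and turns the commanded pose from where the row before left it, along the tool's axes as they then stand; what a row does not reach is not made up. A row lasts 1/12 s, in which the tool goes at most 41.7 mm and 7.16 degrees, less where a joint would pass 70% of its speed; a pose out of reach is approached as far as the arm can. A call with a gripper value outside its range is refused whole. The fingers move at their own pace and stop on an object; the grip force is fixed at half the most. Time passes only in rows, so rows that do not move let the fingers close. It gives the time, the measured TCP pose, the force, the opening and the grip force at its end, in the units of the state.
- sense(): the state, without advancing time (a new reading comes with each control period).
- read_camera(name): name is "side" or "top" or "wrist"; returns a dict with "color" (480x640x3 uint8, red, green, blue), "fx", "fy", "cx", "cy" (pixels), "pose" (4x4, takes a point from camera to world coordinates). Camera axes: x right, y down, z forward; pixel columns grow to the right and rows downward; lengths in m; the calibration is good to about 2 mm. A picture is of the moment at which its call begins. There is no depth.
- sign_off(): hands the job in; it is judged then, once.
Trained networks look in a picture, given as the dict that the camera call returned (one of the last four; its "shot" number tells which), for a name from the list of things; names that differ only in an ending like _2 or _b are one class to them, and where a whole thing is asked for, a point or a joint stands for the part that bears it (a point fixed in the world has none). Each returns a list of dicts, best first, with "p" (0 to 1); they miss things now and then, are a little off and sometimes report something else, mostly with a low value. They report only what shows in the picture. A call takes as long as a camera call. They do not tell look-alikes from the thing itself.
- recognise(picture, label): "point" ([column, row] in pixels, amid what is visible of it).
The state is a dict: "clock": time; "joint_positions": joint angles; "joint_velocities": joint speeds; "joint_torque": joint torques, N m; "eef_pos": TCP position; "tcp_rot": TCP orientation; "ft_force": force on the tool from outside, world axes, zero at the start; "wrist_torque": the same for the moment, N m; "gripper_width": opening from 0.0 (shut) to 1.0 (fully open); "grasp_force": force on a finger pad.
Only numpy, scipy, OpenCV 4.12 (cv2) and the standard library are available. Lean on these libraries where they do the work, as an engineer would, in place of code of your own. Each camera call takes 0.05 s, during which the arm holds its last target. There are 200 camera calls.

### The job

Stand the brass sleeve upright in the middle of the press's black anvil and let go of it, then swing the press arm by its red ball until the plunger stands over the sleeve's bore. Press the black plunger head all the way down to its stop so that the probe enters the bore, hold it down for a second, and let it spring back up. Then swing the arm back until the plunger is parked over the yellow spot, leaving the sleeve standing on the anvil and the other parts on the bench where they are.

Things in the scene. Friction and masses are not known exactly. Their poses are not given: they have to be found in the camera images.
- sleeve: plain brass sleeve (short tube), outer diameter 42 mm, bore 30 mm, 32 mm tall, 185 g nominal (may vary by a third), standing upright on the bench; origin at the centre of its underside, z along its axis
- anvil_top (a point): centre of the flat top of the black round press anvil, 64 mm diameter, 37 mm above the bench, fixed on the green press base (base 15 mm thick, 84 mm wide round foot under the anvil). Axes are the press's own: the column (vertical, axis of the swing arm) stands 115 mm away along +x, the yellow parking spot lies towards +x +y. Press position and yaw vary
- park_mark (a point): centre of the yellow disc (34 mm diameter) on the green press base, 16 mm above the bench, where the plunger is parked; 115 mm from the column axis
- swing_hinge (a point): point on the vertical hinge axis of the swing arm, at mid-thickness of the arm, 99 mm above the bench. The axis goes through the column (36 mm diameter, its hub 52 mm diameter and up to 128 mm above the bench)
- ball (a point): centre of the red ball (26 mm diameter) at the free end of the green swing arm, 142 mm above the bench, 165 mm from the hinge axis; it stands on a 12 mm diameter upright stem that leaves the arm's top at 108 mm. Pinch it from above to swing the arm
- plunger_top (a point): centre of the flat top of the black plunger head (36 mm diameter, 14 mm thick) on the swing arm, 115 mm from the hinge axis on the line to the ball, 50 mm short of it; 154 mm above the bench when up, 134 mm when fully pressed
- probe_tip (a point): lower tip of the plunger's steel probe (10 mm diameter), straight below the head; 78 mm above the bench when up (9 mm above the top of a sleeve on the anvil), 58 mm when fully pressed (11 mm down the bore)
- swing (a joint): angle of the swing arm in rad about the vertical hinge: 0 with the plunger exactly over the anvil's centre, growing clockwise seen from above; 1.35 with the plunger over the yellow spot; range -0.4 to 1.75. Stiff hinge (about 2.5 N at the ball): it stays where it is left
- plunger (a joint): how far the plunger is pressed down, in m: 0 up, 0.020 at its stop. Spring: about 5 N to start, about 13 N at the stop; it springs back up by itself
- bushing: bystander: dark steel flanged bushing, flange 48 mm diameter, 26 mm tall, standing on its flange; origin at the centre of its underside
- cup: bystander: bright chrome bearing cup (ring), 54 mm diameter, 18 mm tall; origin at the centre of its underside
- bolt: bystander: steel rotor bolt standing on its hexagon head (30 mm across), shank 16 mm diameter, 54 mm tall; origin at the centre of its underside
Not all that is in view belongs to the job. What is shaped like the sleeve but blue is not meant.

How it is judged:
On the way, in this order (a step that is already met when the one before it is completed fails the run):
1. the brass sleeve stands upright in the middle of the anvil, let go (horizontal distance between sleeve and anvil_top below 0.01 m and z of sleeve in the frame of anvil_top between -0.004 and 0.004 m and angle between sleeve's own z axis and vertical below 0.1 rad and contact force between the fingers and sleeve below 0.1 N and linear speed of sleeve below 0.02 m/s), for 0.2 s.
2. the arm is swung round so that the plunger's probe is over the sleeve's bore (horizontal distance between sleeve and anvil_top below 0.01 m and z of sleeve in the frame of anvil_top between -0.004 and 0.004 m and angle between sleeve's own z axis and vertical below 0.1 rad and horizontal distance between probe_tip and sleeve below 0.01 m and velocity of joint swing between -0.05 and 0.05 rad/s), for 0.2 s.
3. the plunger head is held down at its stop with the probe in the sleeve's bore (value of joint plunger above 0.018 m and horizontal distance between probe_tip and sleeve below 0.012 m and z of probe_tip in the frame of sleeve below 0.026 m), for 0.5 s.
4. the plunger has sprung back up, over the sleeve (value of joint plunger below 0.002 m and horizontal distance between probe_tip and sleeve below 0.02 m), for 0.1 s.
5. the arm is swung back and the plunger parked over the yellow spot (value of joint swing between 1.25 and 1.45 rad), for 0.2 s.
At the end, for the whole second after the job is handed in: Sleeve upright (0.1 rad) on the anvil within 10 mm of its centre; plunger up (2 mm); arm parked with the plunger over the yellow spot (swing 1.35 +- 0.1 rad); bushing, cup and bolt upright within 20 mm of where they were; all at rest (all of step 5 and horizontal distance between sleeve and anvil_top below 0.01 m and z of sleeve in the frame of anvil_top between -0.004 and 0.004 m and angle between sleeve's own z axis and vertical below 0.1 rad and value of joint plunger below 0.002 m and linear speed of sleeve below 0.02 m/s and velocity of joint swing between -0.05 and 0.05 rad/s and distance of each of bushing, cup, bolt from where it was at the start of the episode below 0.02 m and angle between each of bushing, cup, bolt's own z axis and vertical below 0.2 rad); the robot touches nothing.
It fails at once if a bystander (bushing, cup or bolt) is moved more than 20 mm or knocked over (distance of any of bushing, cup, bolt from where it was at the start of the episode above 0.02 m or angle between any of bushing, cup, bolt's own z axis and vertical above 0.4 rad).
It also fails if it takes over 72 s, if anything falls off the work surface, if the arm or the gripper's body presses on something with over 40 N, if the wrist force passes 120 N, or if a joint passes its speed limit or range.

## Working session

There is one attempt and no reset: what is moved stays moved. The work goes in short steps, Python scripts to look and compute and a shell command to move; the robot and the scene stay as the last step left them, time stands still between calls to the robot, and variables do not carry over. Pictures are saved under pics/ and viewed, at most 10 in all, crops included, and the job is handed in when it is done.

```bash
mkdir -p pics; ls; python3 - <<'E'
from plant import *
import cv2,numpy as np
s=sense();print(s['clock'],s['eef_pos'],s['tcp_rot'],s['gripper_width'])
for n in ['top','side']:
    p=read_camera(n);cv2.imwrite(f'pics/{n}0.png',p['color'][:,:,::-1])
    print(n,p['fx'],p['cx'],p['cy'],np.round(p['pose'],3).tolist())
    for l in ['sleeve','anvil_top','park_mark','swing_hinge','ball','plunger_top','bushing','cup','bolt']:
        print(l,[(np.round(d['point']).tolist(),round(d['p'],2)) for d in recognise(p,l)[:3]])
E
```

```text
pics
0.0 [ 0.2343231  -0.57872427  0.23790736] [-8.87653692e-04  9.81536304e-01  1.91273705e-01 -2.56731917e-04] 1.001328294535816
top 565.1722220115981 319.6796060630281 236.8031244114259 [[0.025, -0.991, 0.129, 0.39], [-1.0, -0.024, 0.012, -0.032], [-0.008, -0.129, -0.992, 1.156], [0.0, 0.0, 0.0, 1.0]]
sleeve [([346.0, 233.0], 0.67), ([390.0, 207.0], 0.49), ([205.0, 183.0], 0.45)]
anvil_top [([262.0, 198.0], 0.91)]
park_mark [([262.0, 196.0], 0.71)]
swing_hinge [([234.0, 188.0], 0.79)]
ball [([232.0, 187.0], 0.67)]
plunger_top [([208.0, 181.0], 0.68)]
bushing [([394.0, 292.0], 0.8)]
cup [([469.0, 289.0], 0.69)]
bolt [([451.0, 214.0], 0.65)]
side 459.97177304069663 320.3496582565685 246.04552133363202 [[0.958, -0.171, 0.231, 0.334], [-0.287, -0.543, 0.789, -0.709], [-0.009, -0.822, -0.569, 0.598], [0.0, 0.0, 0.0, 1.0]]
sleeve [([332.0, 298.0], 0.98), ([377.0, 318.0], 0.68), ([335.0, 200.0], 0.35)]
anvil_top [([335.0, 237.0], 0.59)]
park_mark [([337.0, 243.0], 0.6)]
swing_hinge [([334.0, 202.0], 0.92)]
ball [([335.0, 198.0], 0.91)]
plunger_top [([334.0, 174.0], 0.71)]
bushing [([289.0, 350.0], 0.64)]
cup [([320.0, 422.0], 0.94), ([334.0, 197.0], 0.29)]
bolt [([405.0, 373.0], 0.62)]
```

View pics/top0.png

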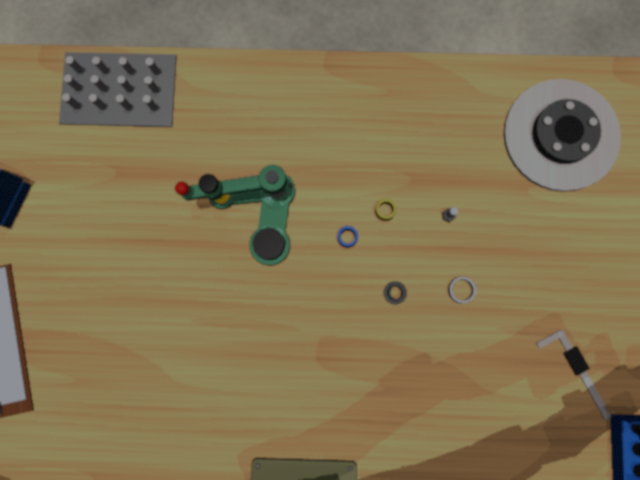

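View pics/side0.png

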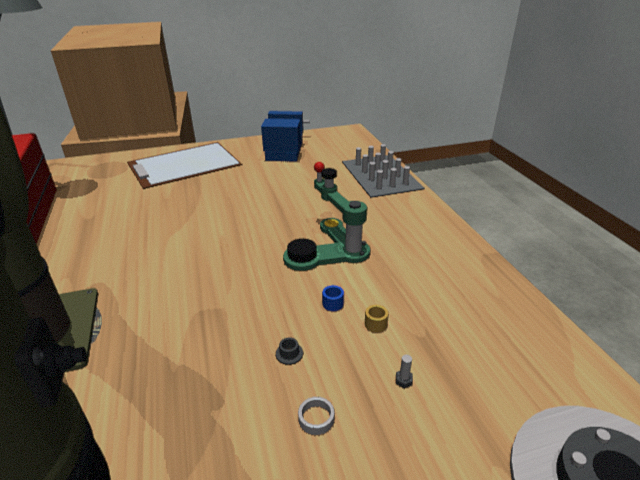

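Top view: brass sleeve at (385,210), blue look-alike at (347,237), anvil (268,244), column/hub (272,178), plunger head (208,184), ball (182,188). The side view agrees, with the brass sleeve at (376,318) and the anvil at (302,250).

```bash
cat > h.py <<'E'
from plant import *
import cv2,numpy as np
def ray(p,uv,z):
    d=p['pose'][:3,:3]@np.array([(uv[0]-p['cx'])/p['fx'],(uv[1]-p['cy'])/p['fy'],1]);o=p['pose'][:3,3]
    return o+d*(z-o[2])/d[2]
def blob(p,cond,uv,r):
    c=p['color'].astype(int);hsv=cv2.cvtColor(p['color'],cv2.COLOR_RGB2HSV).astype(int)
    m=cond(c,hsv).astype(np.uint8);k=np.zeros_like(m);cv2.circle(k,tuple(map(int,uv)),r,1,-1);m*=k
    n,l,st,ce=cv2.connectedComponentsWithStats(m)
    i=1+np.argmax(st[1:,4]);pts=cv2.findContours((l==i).astype(np.uint8),0,cv2.CHAIN_APPROX_NONE)[0][0]
    hull=cv2.convexHull(pts);(x,y),(a,b),_=cv2.fitEllipse(pts)
    return st[i].tolist(),ce[i].round(1),np.round((x,y,a,b),1)
def tooldelta(dw):
    from scipy.spatial.transform import Rotation as R
    q=sense()['tcp_rot'];return R.from_quat(np.r_[q[1:],q[0]]).inv().apply(dw)
brass=lambda c,h:(h[...,1]>130)&(h[...,0]>15)&(h[...,0]<32)
black=lambda c,h:(h[...,2]<60)
red=lambda c,h:(h[...,1]>150)&((h[...,0]<6)|(h[...,0]>174))
E
python3 - <<'E'
from h import *
p=read_camera('top')
print(p['color'][200:222,374:398].max(2)[::3,::3], p['color'][210,385],p['color'][210,377],p['color'][203,385],p['color'][244,268],p['color'][184,208])
for n,f,uv,r,z in [('sleeve',brass,(385,210),16,.032),('anvil',black,(268,244),24,.037),('ball',red,(182,188),14,.142),('head',black,(208,184),13,.154)]:
    b=blob(p,f,uv,r);print(n,b,ray(p,b[2][:2],z).round(4))
for n,uv,z in [('blue',(347,237),.032),('bush',(395,292),.02),('cup',(462,290),.01),('bolt',(453,211),.054),('hinge',(272,178),.128)]:print(n,ray(p,uv,z).round(3))
q=read_camera('side')
for n,f,uv,r,z in [('sleeve',brass,(376,318),16,.016),('anvil',black,(302,250),20,.037),('ball',red,(319,167),10,.142),('head',black,(329,174),9,.15)]:
    b=blob(q,f,uv,r);print(n,b,ray(q,b[2][:2],z).round(4))
E
```

```text
[[142 139 139 134 129 136 138 141]
 [141 133 119  85  74  69 126 141]
 [137 132 127 140 139 116  81 139]
 [123 133 140 142 141 138  85 136]
 [120 116 139 141 140 141 117 133]
 [134  78 129 138 139 140 133 137]
 [140 121  71  93 107 100 117 141]
 [141 142 135 120 118 128 141 141]] [141 129  86] [131 123  56] [82 68 39] [47 46 46] [40 38 39]
sleeve ([375, 199, 21, 22, 224], array([385. , 209.2]), array([384.9, 209.3,  19.6,  20.9])) [ 0.5954 -0.1495  0.032 ]
anvil ([253, 229, 32, 31, 757], array([268.6, 243.8]), array([268.6, 243.8,  29.6,  30.9])) [0.5191 0.0821 0.037 ]
ball ([176, 183, 13, 12, 120], array([181.8, 188.2]), array([181.9, 188.2,  10.5,  12.6])) [0.6057 0.2343 0.142 ]
head ([199, 175, 22, 23, 357], array([209.5, 185.3]), array([209.4, 185.5,  19.6,  22.3])) [0.6094 0.1815 0.154 ]
blue [ 0.537 -0.074  0.032]
bush [ 0.43  -0.173  0.02 ]
cup [ 0.438 -0.309  0.01 ]
bolt [ 0.591 -0.282  0.054]
hinge [0.632 0.071 0.128]
sleeve ([364, 305, 25, 28, 561], array([375.9, 318.2]), array([375.9, 318.2,  23.8,  28.3])) [ 0.5995 -0.152   0.016 ]
anvil ([287, 239, 30, 24, 589], array([301.5, 250.5]), array([301.6, 250.5,  23.7,  29.7])) [0.5183 0.0648 0.037 ]
ball ([314, 162, 10, 10, 77], array([318.6, 166.5]), array([318.6, 166.5,   9. ,   9.2])) [0.6074 0.2352 0.142 ]
head ([321, 168, 16, 14, 152], array([328. , 173.7]), array([327.8, 173.9,  11.8,  15.5])) [0.6111 0.1756 0.15  ]
```

```bash
python3 -m handwheel '{"deltas":[1,0,0,0,0,0,7, 1,0,0,0,0,0,7, 1,0,0,0,0,0,7, 1,0,0,0,0,0,6.5, 1,0.02,-0.029,0,0,0,0, 1,0.02,-0.029,0,0,0,0, 1,0.02,-0.029,0,0,0,0, 1,0.02,-0.029,0,0,0,0, 1,0.02,-0.029,0,0,0,0, 1,0.02,-0.029,0,0,0,0, 1,0.02,-0.029,0,0,0,0, 1,0.02,-0.029,0,0,0,0]}'
python3 -m handwheel '{"deltas":[1,0.02,-0.029,0.01,0,0,0, 1,0.02,-0.029,0.01,0,0,0, 1,0.02,-0.029,0.01,0,0,0, 1,0.02,-0.029,0.01,0,0,0, 1,0.02,-0.029,0.01,0,0,0, 1,0.02,-0.029,0.01,0,0,0, 1,0.02,-0.029,0.01,0,0,0, 1,0.015,-0.025,0.01,0,0,0, 1,0,0,0,0,0,0, 1,0,0,0,0,0,0, 1,0,0,0,0,0,0]}'
python3 - <<'E'
from h import *
s=sense();print(s['joint_positions'].round(2) if hasattr(s['joint_positions'],'round') else s['joint_positions'])
from scipy.spatial.transform import Rotation as R
q=s['tcp_rot'];print(R.from_quat(np.r_[q[1:],q[0]]).as_matrix().round(3).tolist())
print(s['eef_pos'],tooldelta(np.array([.597,-.1505,.1])-s['eef_pos']).round(4))
p=read_camera('wrist');cv2.imwrite('pics/w1.png',p['color'][:,:,::-1]);print([(d['point'],d['p'],ray(p,d['point'],.032).round(4)) for d in recognise(p,'sleeve')])
E
```

```text
clock: 2.1
eef_pos: [0.417, -0.3622, 0.2389]
tcp_rot: [0.0, 0.999, -0.048, 0.0]
ft_force: [-0.1, -0.3, 0.1]
gripper_width: 0.999
grasp_force: 0.0
clock: 3.02
eef_pos: [0.5915, -0.1521, 0.1587]
tcp_rot: [0.001, 0.999, -0.048, -0.0]
ft_force: [0.2, -1.3, -0.4]
gripper_width: 1.001
grasp_force: 0.0
[ 0.16  0.77  0.02  1.69 -0.02  0.68 -1.47]
[[0.995, -0.095, -0.001], [-0.095, -0.995, -0.001], [-0.0, 0.001, -1.0]]
[ 0.59149952 -0.15214528  0.1587167 ] [ 0.0053 -0.0022  0.0587]
[([247.6, 282.2], 0.91, array([ 0.5539, -0.0855,  0.032 ]))]
```

View pics/w1.png

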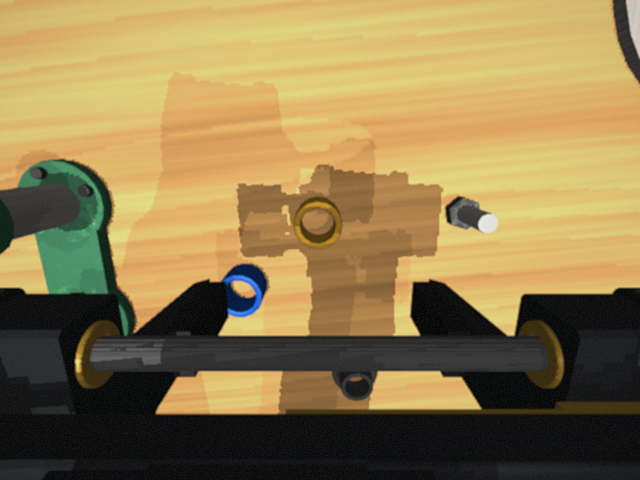

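Wrist view: brass ring centred near (318,222), blue one at (244,290), bolt at (470,215). Measuring the sleeve with this camera.

```bash
python3 - <<'E'
from h import *
p=read_camera('wrist')
c=p['color'][196:250,290:346];h=cv2.cvtColor(c,cv2.COLOR_RGB2HSV);print(h[26,::3].tolist())
for uv,z in [((318,222),.032),((244,289),.032)]: print(ray(p,uv,z).round(4))
f=lambda c,h:(h[...,2]<0.8*255)&(h[...,1]>150)&(h[...,0]>18)&(h[...,0]<35)
b=blob(p,f,(318,222),27);print(b,ray(p,b[2][:2],.032).round(4))
E
```

```text
[[16, 145, 151], [20, 198, 130], [20, 201, 141], [20, 201, 75], [16, 148, 174], [16, 147, 173], [16, 145, 174], [16, 144, 174], [16, 146, 173], [15, 144, 175], [16, 144, 173], [16, 141, 157], [16, 144, 142], [16, 146, 143], [16, 167, 90], [20, 195, 132], [20, 196, 134], [16, 148, 145], [16, 144, 163]]
[ 0.6016 -0.1538  0.032 ]
[ 0.5476 -0.0824  0.032 ]
([292, 197, 49, 52, 1223], array([315.9, 223.9]), array([315.9, 222.8,  46.9,  50.4])) [ 0.6011 -0.1519  0.032 ]
```

```bash
python3 -m handwheel '{"deltas":[1,0.0075,-0.001,0,0,0,0, 1,0,0,0.025,0,0,0, 1,0,0,0.025,0,0,0, 1,0,0,0.025,0,0,0, 1,0,0,0.025,0,0,0, 1,0,0,0.025,0,0,0, 1,0,0,0.015,0,0,0, 1,0,0,0.01,0,0,0, 1,0,0,0,0,0,0, 1,0,0,0,0,0,0]}'
python3 - <<'E'
from h import *
p=read_camera('wrist')
f=lambda c,h:(h[...,2]<0.8*255)&(h[...,1]>150)&(h[...,0]>18)&(h[...,0]<35)
b=blob(p,f,(320,250),120);print(b,ray(p,b[2][:2],.032).round(4));cv2.imwrite('pics/w2.png',p['color'][:,:,::-1])
E
```

```text
clock: 4.0
eef_pos: [0.5999, -0.1514, 0.0091]
tcp_rot: [0.0, 0.999, -0.048, 0.0]
ft_force: [-0.0, 0.7, 0.7]
gripper_width: 1.001
grasp_force: 0.0
([271, 254, 99, 82, 5121], array([319.8, 298.7]), array([319.9, 300.4,  86.2, 101.4])) [ 0.6093 -0.1527  0.032 ]
```

View pics/w2.png

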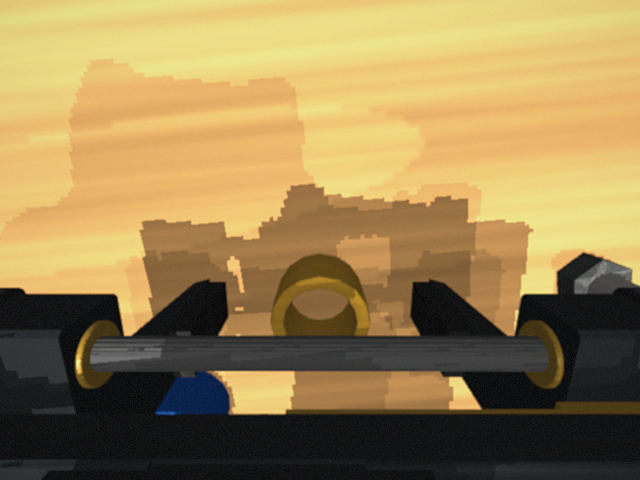

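The sleeve sits between the open fingers, top ring about columns 272–369, rim's far edge at row 277; nothing else is in the fingers' way.

```bash
python3 - <<'E'
from h import *
p=read_camera('wrist')
print(ray(p,(320,277),.032).round(4)-[.021*.995,-.002,0],ray(p,(272,312),.032).round(4),ray(p,(369,312),.032).round(4))
E
python3 -m handwheel '{"deltas":[0,0,0,0,0,0,0, 0,0,0,0,0,0,0, 0,0,0,0,0,0,0, 0,0,0,0,0,0,0, 0,0,0,0,0,0,0, 0,0,0,0,0,0,0, 0,0,0,0,0,0,0, 0,0,0,0,0,0,0]}'
```

```text
[ 0.598705 -0.1517    0.032   ] [ 0.6061 -0.1326  0.032 ] [ 0.6024 -0.1723  0.032 ]
clock: 4.77
eef_pos: [0.5994, -0.1511, 0.0087]
tcp_rot: [0.0, 0.999, -0.048, -0.0]
ft_force: [0.6, -0.3, 0.3]
gripper_width: 0.47
grasp_force: 30.0
```

```bash
python3 -m handwheel '{"deltas":[0,0,0,-0.02,0,0,0, 0,0,0,-0.035,0,0,0, 0,0,0,-0.035,0,0,0, 0,0,0,-0.035,0,0,0, 0,0,0,-0.025,0,0,0, 0,-0.02,-0.027,0,0,0,0, 0,-0.02,-0.027,0,0,0,0, 0,-0.02,-0.027,0,0,0,0, 0,-0.02,-0.027,0,0,0,0, 0,-0.02,-0.027,0,0,0,0, 0,-0.02,-0.027,0,0,0,0, 0,-0.02,-0.027,0,0,0,0]}'
python3 -m handwheel '{"deltas":[0,-0.02,-0.028,0,0,0,0, 0,0,0,0,0,0,0, 0,0,0,0,0,0,0, 0,0,0,0,0,0,0]}'
python3 - <<'E'
from h import *
p=read_camera('wrist');cv2.imwrite('pics/w3.png',p['color'][:,:,::-1])
for l in ['anvil_top','sleeve','park_mark','swing_hinge','ball','plunger_top']:print(l,[(np.round(d['point']).tolist(),d['p']) for d in recognise(p,l)[:2]])
E
```

```text
clock: 5.77
eef_pos: [0.4768, 0.0515, 0.1586]
tcp_rot: [0.0, 0.999, -0.048, -0.0]
ft_force: [0.6, 0.7, -1.9]
gripper_width: 0.473
grasp_force: 30.0
clock: 6.1
eef_pos: [0.4612, 0.0798, 0.1587]
tcp_rot: [0.0, 0.999, -0.048, 0.0]
ft_force: [-0.3, -0.8, -2.5]
gripper_width: 0.472
grasp_force: 30.0
anvil_top [([265.0, 46.0], 0.81), ([62.0, 4.0], 0.63)]
sleeve [([506.0, 117.0], 0.89), ([319.0, 286.0], 0.84)]
park_mark [([268.0, 46.0], 0.88), ([60.0, 5.0], 0.53)]
swing_hinge [([70.0, 20.0], 0.89)]
ball [([71.0, 24.0], 0.85)]
plunger_top [([64.0, 4.0], 0.97)]
```

View pics/w3.png

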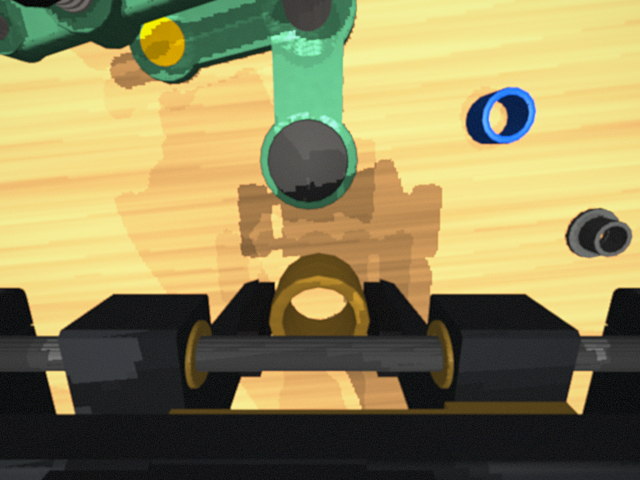

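Wrist view: sleeve held at (320,300), anvil top spanning columns 268–348 and rows 120–200 (centre ≈(308,160)), yellow spot (162,42).

```bash
python3 - <<'E'
from h import *
p=read_camera('wrist');print(p['pose'].round(3).tolist())
b=blob(p,lambda c,h:(h[...,1]<50)&(h[...,2]<130),(308,160),52);print(b,ray(p,b[2][:2],.037).round(4))
for uv in [(308,120),(308,160),(268,160),(348,160),(308,200)]:print(uv,ray(p,uv,.037).round(4))
print('park',ray(p,(162,42),.016).round(4))
s=sense();print(tooldelta(np.array([.5198,.0825,.1])-s['eef_pos']).round(4))
E
```

```text
[[-0.096, -0.96, -0.265, 0.528], [-0.995, 0.092, 0.026, 0.073], [-0.0, 0.266, -0.964, 0.305], [0.0, 0.0, 0.0, 1.0]]
([268, 120, 79, 81, 4989], array([306.8, 160. ]), array([306.8, 160. ,  77.8,  80. ])) [0.5229 0.083  0.037 ]
(308, 120) [0.5521 0.0789 0.037 ]
(308, 160) [0.5228 0.082  0.037 ]
(268, 160) [0.5258 0.1132 0.037 ]
(348, 160) [0.5198 0.0508 0.037 ]
(308, 200) [0.4915 0.0853 0.037 ]
park [0.6213 0.1859 0.016 ]
[ 0.0582 -0.0086  0.0587]
```

```bash
python3 -m handwheel '{"deltas":[0,0.03,-0.0045,0,0,0,0, 0,0.0305,-0.0045,0,0,0,0, 0,0,0,0.025,0,0,0, 0,0,0,0.025,0,0,0, 0,0,0,0.025,0,0,0, 0,0,0,0.02,0,0,0, 0,0,0,0.01,0,0,0, 0,0,0,0.004,0,0,0, 0,0,0,0,0,0,0, 0,0,0,0,0,0,0]}'
python3 -m handwheel '{"deltas":[0,0,0,0.0015,0,0,0, 0,0,0,0.001,0,0,0, 0,0,0,0,0,0,0, 0,0,0,0,0,0,0]}'
```

```text
clock: 7.33
eef_pos: [0.5225, 0.0834, 0.0504]
tcp_rot: [-0.0, 0.999, -0.048, 0.001]
ft_force: [-0.1, 0.8, -1.2]
gripper_width: 0.469
grasp_force: 30.0
clock: 7.67
eef_pos: [0.5222, 0.0835, 0.0477]
tcp_rot: [-0.0, 0.999, -0.048, 0.0]
ft_force: [0.3, 0.9, -1.5]
gripper_width: 0.472
grasp_force: 30.0
```

```bash
python3 -m handwheel '{"deltas":[0,0,0,0.001,0,0,0, 0,0,0,0.001,0,0,0, 0,0,0,0,0,0,0, 0,0,0,0,0,0,0]}'
```

```text
clock: 8.0
eef_pos: [0.5221, 0.0835, 0.0457]
tcp_rot: [-0.0, 0.999, -0.048, 0.0]
ft_force: [-0.9, -0.1, 5.4]
gripper_width: 0.471
grasp_force: 30.0
```

Contact (about 6 N upward). Release and check.

```bash
python3 -m handwheel '{"deltas":[0.8,0,0,0,0,0,0, 0.8,0,0,0,0,0,0, 0.8,0,0,0,0,0,0, 0.8,0,0,0,0,0,0, 0.8,0,0,0,0,0,0, 0.8,0,0,-0.015,0,0,0, 0.8,0,0,-0.03,0,0,0, 0.8,0,0,-0.035,0,0,0, 0.8,0,0,-0.04,0,0,0, 0.8,0,0,-0.03,0,0,0, 0.8,0,0,0,0,0,0, 0.8,0,0,0,0,0,0]}'
python3 - <<'E'
from h import *
p=read_camera('wrist');cv2.imwrite('pics/w4.png',p['color'][:,:,::-1])
t=read_camera('top');b=cv2.resize(t['color'][150:280,150:330],None,fx=4,fy=4,interpolation=cv2.INTER_CUBIC);cv2.imwrite('pics/t4.png',b[:,:,::-1])
for q,n in((p,'w'),(t,'t')):print(n,[(d['point'],d['p'],ray(q,d['point'],.069)) for d in recognise(q,'sleeve')])
E
```

```text
clock: 9.0
eef_pos: [0.5229, 0.0836, 0.1967]
tcp_rot: [-0.0, 0.999, -0.048, 0.002]
ft_force: [-1.8, 0.3, -0.4]
gripper_width: 0.801
grasp_force: 0.0
w [([488.5, 187.4], 0.68, array([ 0.54928787, -0.05816286,  0.069     ])), ([319.1, 245.3], 0.55, array([0.51330408, 0.08449506, 0.069     ]))]
t [([345.3, 232.2], 0.74, array([ 0.54173042, -0.06932236,  0.069     ])), ([267.2, 248.1], 0.49, array([0.50697981, 0.08122746, 0.069     ]))]
```

View pics/w4.png

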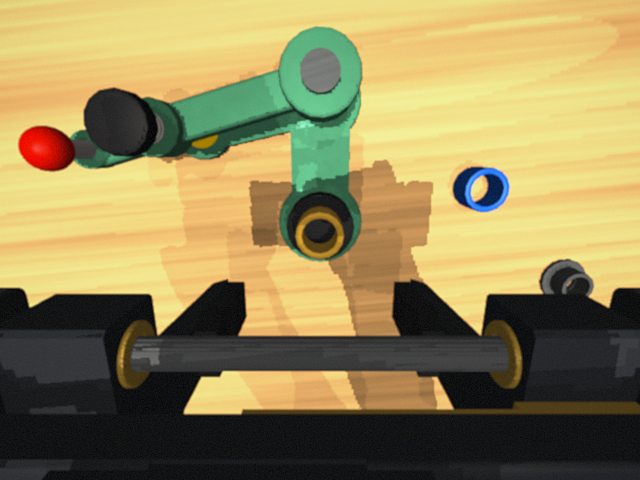

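Sleeve stands on the anvil, ring centre ≈(320,233); hub top (320,70), plunger head ≈(118,121), ball ≈(47,148).

```bash
python3 - <<'E'
from h import *
p=read_camera('wrist')
f=lambda c,h:(h[...,1]>150)&(h[...,0]>16)&(h[...,0]<35)
g=lambda c,h:(h[...,1]<60)&(h[...,2]<130)|f(c,h)
for n,ff,uv,r,z in [('sleeve',f,(320,233),27,.069),('anvil',g,(320,225),36,.037),('hub',lambda c,h:(h[...,1]<60),(320,70),24,.128),('ball',red,(47,148),35,.142)]:
    b=blob(p,ff,uv,r);print(n,b[0],b[2],ray(p,b[2][:2],z).round(4))
print('head L/R/top',[ray(p,uv,.154).round(4) for uv in [(84,121),(149,122),(112,88),(116,121)]])
t=read_camera('top')
for n,ff,uv,r,z in [('ball',red,(182,188),14,.142)]:
    b=blob(t,ff,uv,r);print(n,b[0],b[2],ray(t,b[2][:2],z).round(4))
b=ray(p,(320,192),.037);print('anvil far/left/right',b.round(4),ray(p,(287,225),.037).round(4),ray(p,(354,225),.037).round(4))
E
```

```text
sleeve [294, 206, 50, 51, 1394] [318.5 231.1  48.8  49.9] [0.5235 0.0832 0.069 ]
anvil [286, 190, 67, 67, 3157] [318.9 223.   64.5  65. ] [0.5235 0.0828 0.037 ]
hub [299, 46, 41, 42, 1342] [319.2  66.3  40.   41. ] [0.6349 0.0722 0.128 ]
ball [13, 122, 56, 44, 1900] [ 39.6 143.8  42.   55.7] [0.607  0.2351 0.142 ]
head L/R/top [array([0.6149, 0.1986, 0.154 ]), array([0.6112, 0.1646, 0.154 ]), array([0.6292, 0.1797, 0.154 ]), array([0.6133, 0.1818, 0.154 ])]Traceback (most recent call last):
  File "<stdin>", line 10, in <module>
  File "h.py", line 10, in blob
    i=1+np.argmax(st[1:,4]);pts=cv2.findContours((l==i).astype(np.uint8),0,cv2.CHAIN_APPROX_NONE)[0][0]
        ~~~~~~~~~^^^^^^^^^^
    return _wrapfunc(a, 'argmax', axis=axis, out=out, **kwds)
    return bound(*args, **kwds)
ValueError: attempt to get argmax of an empty sequence
```

```bash
python3 -m handwheel '{"deltas":[0.8,0,0,0,0,0,-7, 0.8,0,0,0,0,0,-7, 0.8,0,0,0,0,0,-7, 0.8,0,0,0,0,0,-7, 0.8,0,0,0,0,0,-7, 0.8,0,0,0,0,0,-7, 0.8,0,0,0,0,0,-7, 0.8,0,0,0,0,0,-7, 0.8,0,0,0,0,0,-7, 0.8,0,0,0,0,0,-7, 0.8,0,0,0,0,0,-7, 0.8,0,0,0,0,0,-7]}'
python3 -m handwheel '{"deltas":[0.8,0,0,0,0,0,-7, 0.8,0,0,0,0,0,-7, 0.8,0,0,0,0,0,-7, 0.8,0.027,0.022,0,0,0,0, 0.8,0.027,0.022,0,0,0,0, 0.8,0.027,0.022,0,0,0,0, 0.8,0.027,0.022,0,0,0,0, 0.8,0.026,0.021,0,0,0,0, 0.8,0,0,0,0,0,0, 0.8,0,0,0,0,0,0]}'
python3 - <<'E'
from h import *
s=sense();print(np.round(s['joint_positions'],2))
print(tooldelta(np.array([.607,.235,.123])-s['eef_pos']).round(4))
p=read_camera('wrist');cv2.imwrite('pics/w5.png',p['color'][:,:,::-1])
print(recognise(p,'ball'),recognise(p,'plunger_top'))
from scipy.spatial.transform import Rotation as R
b=blob(p,red,(320,240),300);print(b,ray(p,b[2][:2],.142))
E
```

```text
clock: 10.3
eef_pos: [0.5214, 0.0832, 0.1943]
tcp_rot: [-0.0, 0.772, 0.635, -0.001]
ft_force: [0.5, 0.4, -0.6]
gripper_width: 0.8
grasp_force: 0.0
clock: 11.13
eef_pos: [0.6066, 0.2357, 0.1937]
tcp_rot: [-0.001, 0.645, 0.764, -0.0]
ft_force: [-0.4, -0.6, 0.1]
gripper_width: 0.798
grasp_force: 0.0
[-0.21  0.8  -0.44  1.52  0.4   0.91 -0.61]
[-0.0009  0.0004  0.0707]
[{'point': [322.6, 307.1], 'p': 0.56}] [{'point': [321.4, 327.8], 'p': 0.69}]
([301, 246, 39, 40, 1226], array([320.2, 266. ]), array([320.2, 266. ,  38.3,  39. ])) [0.60702634 0.23459459 0.142     ]
```

View pics/w5.png

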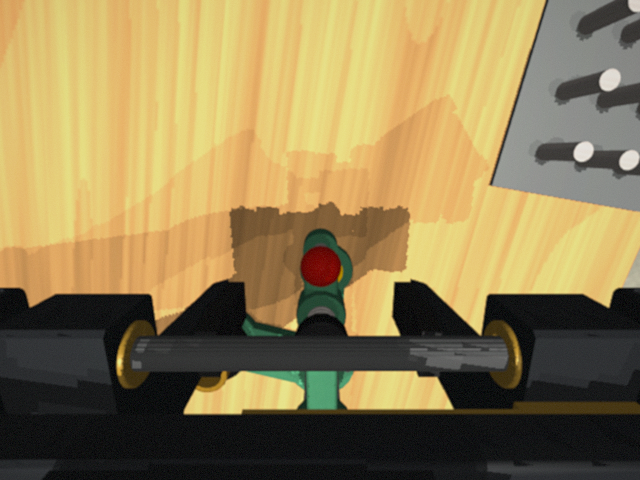

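Ball centred between the fingers at (320,266), arm pointing straight along the image's vertical. Descend and pinch.

```bash
python3 -m handwheel '{"deltas":[0.8,-0.001,0.0005,0.02,0,0,0, 0.8,0,0,0.02,0,0,0, 0.8,0,0,0.02,0,0,0, 0.8,0,0,0.01,0,0,0, 0,0,0,0,0,0,0, 0,0,0,0,0,0,0, 0,0,0,0,0,0,0, 0,0,0,0,0,0,0, 0,0,0,0,0,0,0, 0,0,0,0,0,0,0, 0,0,0,0,0,0,0]}'
python3 - <<'E'
from h import *
H=np.array([.6355,.0718]);s=sense();d=s['eef_pos'][:2]-H;print(np.hypot(*d),np.degrees(np.arctan2(d[1],d[0])))
from scipy.spatial.transform import Rotation as R
q=s['tcp_rot'];print(R.from_quat(np.r_[q[1:],q[0]]).as_matrix().round(3).tolist())
E
```

```text
clock: 12.2
eef_pos: [0.6081, 0.2328, 0.1257]
tcp_rot: [0.0, 0.646, 0.764, 0.0]
ft_force: [-0.8, 0.7, -0.3]
gripper_width: 0.293
grasp_force: 0.0
0.16336183783947336 99.67006173339182
[[-0.166, 0.986, 0.001], [0.986, 0.166, 0.0], [0.0, 0.001, -1.0]]
```

```bash
python3 -m handwheel '{"deltas":[0,0,0,0.002,0,0,0, 0,0,0,0,0,0,0, 0,0,0,0,0,0,0, 0,0,0,0,0,0,0]}'
python3 -m handwheel '{"deltas":[0,-0.0002,-0.0086,0,0,0,-3, 0,-0.0002,-0.0086,0,0,0,-3, 0,-0.0002,-0.0086,0,0,0,-3, 0,-0.0002,-0.0086,0,0,0,-3, 0,-0.0002,-0.0086,0,0,0,-3, 0,-0.0002,-0.0086,0,0,0,-3, 0,0,0,0,0,0,0, 0,0,0,0,0,0,0]}'
cat > st.py <<'E'
from h import *
H=np.array([.6355,.0718]);s=sense();d=s['eef_pos'][:2]-H;print(np.hypot(*d),np.degrees(np.arctan2(d[1],d[0])),np.round(s['joint_positions'],2))
from scipy.spatial.transform import Rotation as R
q=s['tcp_rot'];m=R.from_quat(np.r_[q[1:],q[0]]).as_matrix();print('yaw',np.degrees(np.arctan2(m[1,0],m[0,0])))
E
python3 st.py
```

```text
clock: 12.53
eef_pos: [0.6091, 0.2331, 0.1255]
tcp_rot: [0.001, 0.646, 0.763, 0.001]
ft_force: [-0.9, -1.2, 11.5]
gripper_width: 0.271
grasp_force: 30.0
clock: 13.2
eef_pos: [0.5602, 0.2162, 0.1255]
tcp_rot: [0.001, 0.519, 0.855, 0.001]
ft_force: [-2.3, -2.7, 13.8]
gripper_width: 0.271
grasp_force: 30.0
0.16289643973014922 117.54895470922008 [-0.18  0.84 -0.47  1.73  0.55  0.7  -0.47]
yaw 117.51431150734629
```

```bash
python3 -m handwheel '{"deltas":[0,-0.0002,-0.0086,0,0,0,-3, 0,-0.0002,-0.0086,0,0,0,-3, 0,-0.0002,-0.0086,0,0,0,-3, 0,-0.0002,-0.0086,0,0,0,-3, 0,-0.0002,-0.0086,0,0,0,-3, 0,-0.0002,-0.0086,0,0,0,-3, 0,-0.0002,-0.0086,0,0,0,-3, 0,-0.0002,-0.0086,0,0,0,-3, 0,-0.0002,-0.0086,0,0,0,-3, 0,-0.0002,-0.0086,0,0,0,-3, 0,0,0,0,0,0,0, 0,0,0,0,0,0,0]}'
python3 st.py
```

```text
clock: 14.2
eef_pos: [0.4985, 0.1586, 0.1254]
tcp_rot: [0.003, 0.28, 0.96, 0.001]
ft_force: [-0.4, -3.1, 15.7]
gripper_width: 0.27
grasp_force: 30.0
0.1622105601790645 147.65687379348924 [-0.05  0.79 -0.58  1.96  0.75  0.61 -0.13]
yaw 147.46611478697633
```

```bash
python3 -m handwheel '{"deltas":[0,-0.0002,-0.0086,0,0,0,-3, 0,-0.0002,-0.0086,0,0,0,-3, 0,-0.0002,-0.0086,0,0,0,-3, 0,-0.0002,-0.0086,0,0,0,-3, 0,-0.0002,-0.0086,0,0,0,-3, 0,-0.0002,-0.0086,0,0,0,-3, 0,-0.0002,-0.0086,0,0,0,-3, 0,-0.0002,-0.0086,0,0,0,-3, 0,-0.0001,-0.0058,0,0,0,-2, 0,0,0,0,0,0,0, 0,0,0,0,0,0,0]}'
python3 st.py
python3 - <<'E'
from h import *
for n in('side','top'):
    t=read_camera(n)
    a=(slice(140,300),slice(240,420)) if n=='side' else (slice(150,280),slice(190,350))
    b=cv2.resize(t['color'][a],None,fx=4,fy=4,interpolation=cv2.INTER_CUBIC)[:560,:720];cv2.imwrite(f'pics/{n}6.png',b[:,:,::-1])
E
```

```text
clock: 15.12
eef_pos: [0.4746, 0.0895, 0.1254]
tcp_rot: [0.004, 0.057, 0.998, 0.0]
ft_force: [2.1, -2.8, 17.2]
gripper_width: 0.271
grasp_force: 30.0
0.1618390981805368 173.73764340142623 [ 0.13  0.78 -0.68  2.08  0.9   0.6   0.26]
yaw 173.4573612688058
```

View pics/side6.png

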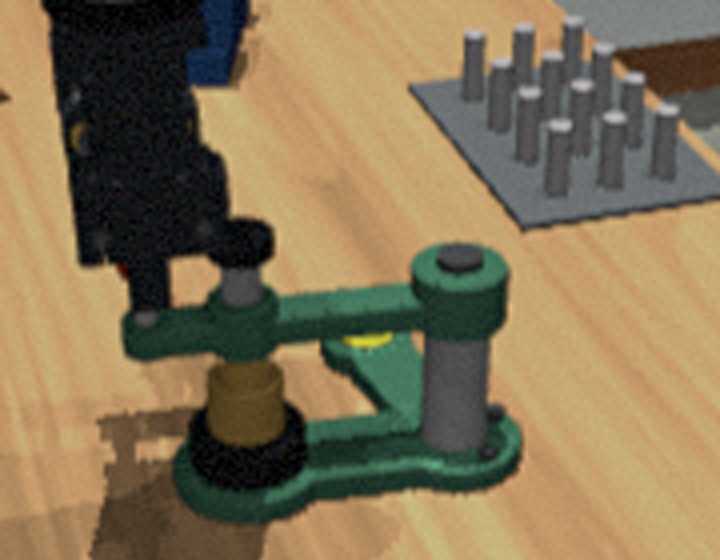

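Side crop: the plunger boss and rod (≈243 crop columns) stand above the sleeve (≈246); the arm is over the anvil. Release, lift, and measure the ball to check the angle.

```bash
python3 -m handwheel '{"deltas":[0.8,0,0,0,0,0,0, 0.8,0,0,0,0,0,0, 0.8,0,0,0,0,0,0, 0.8,0,0,0,0,0,0, 0.8,0,0,-0.02,0,0,0, 0.8,0,0,-0.025,0,0,0, 0.8,0,0,-0.035,0,0,0, 0,0,0,0,0,0,0, 0,0,0,0,0,0,0, 0,0,0,0,0,0,0]}'
python3 st.py
python3 - <<'E'
from h import *
p=read_camera('wrist');b=blob(p,red,(320,240),300);x=ray(p,b[2][:2],.142);print(b,x)
H=np.array([.6355,.0718]);d=x[:2]-H;print(np.hypot(*d),np.degrees(np.arctan2(d[1],d[0])))
t=read_camera('top');cv2.imwrite('pics/t7.png',cv2.resize(t['color'][150:280,190:350],None,fx=4,fy=4,interpolation=cv2.INTER_CUBIC)[:,:,::-1])
s=sense();print(tooldelta(np.array([.522,.0838,.158])-s['eef_pos']).round(4))
E
```

```text
clock: 16.05
eef_pos: [0.471, 0.089, 0.2027]
tcp_rot: [-0.0, 0.056, 0.998, -0.0]
ft_force: [0.1, -0.4, -0.5]
gripper_width: 0.595
grasp_force: 0.0
0.16538965043964007 174.0292153915353 [ 0.22  0.67 -0.82  2.01  0.71  0.77  0.43]
yaw 173.5367577962565
([300, 243, 41, 39, 1184], array([320.1, 261.9]), array([320.2, 261.9,  37.2,  38.8])) [0.47224889 0.08983534 0.142     ]
0.16424432914224443 173.6957528172969
[-0.0517  0.0007  0.044 ]
```

```bash
python3 -m handwheel '{"deltas":[0,-0.025,0.0005,0,0,0,0, 0,-0.0255,0.0005,0,0,0,0, 0,0,0,0,0,0,0, 0,0,0,0,0,0,0, 0,0,0,0.02,0,0,0, 0,0,0,0.015,0,0,0, 0,0,0,0.01,0,0,0, 0,0,0,0.006,0,0,0, 0,0,0,0.006,0,0,0, 0,0,0,0,0,0,0, 0,0,0,0,0,0,0]}'
python3 st.py
```

```text
clock: 17.07
eef_pos: [0.5196, 0.0845, 0.1462]
tcp_rot: [-0.002, 0.056, 0.998, -0.001]
ft_force: [-5.5, -1.9, 7.6]
gripper_width: 0.005
grasp_force: 3.6
0.11656704523572375 173.73851684039272 [ 0.18  0.8  -0.74  1.93  0.8   0.74  0.43]
yaw 173.60467511210828
```

```bash
python3 -m handwheel '{"deltas":[0,0,0,0.004,0,0,0, 0,0,0,0.004,0,0,0, 0,0,0,0.004,0,0,0, 0,0,0,0.002,0,0,0, 0,0,0,0,0,0,0, 0,0,0,0,0,0,0]}'
```

```text
clock: 17.57
eef_pos: [0.52, 0.0855, 0.1343]
tcp_rot: [-0.0, 0.056, 0.998, -0.001]
ft_force: [-7.6, -1.2, 21.4]
gripper_width: 0.007
grasp_force: 10.5
```

```bash
python3 -m handwheel '{"deltas":[0,0,0,0.001,0,0,0, 0,0,0,0,0,0,0, 0,0,0,0,0,0,0, 0,0,0,0,0,0,0, 0,0,0,0,0,0,0, 0,0,0,0,0,0,0, 0,0,0,0,0,0,0, 0,0,0,0,0,0,0, 0,0,0,0,0,0,0, 0,0,0,0,0,0,0, 0,0,0,0,0,0,0, 0,0,0,0,0,0,0]}'; python3 - <<'E'
from h import *
t=read_camera('side');cv2.imwrite('pics/s8.png',cv2.resize(t['color'][150:290,250:410],None,fx=4,fy=4,interpolation=cv2.INTER_CUBIC)[:,:,::-1])
E
```

```text
clock: 18.57
eef_pos: [0.5201, 0.0858, 0.1343]
tcp_rot: [0.0, 0.056, 0.998, -0.001]
ft_force: [-9.1, -1.5, 28.3]
gripper_width: 0.004
grasp_force: 14.5
```

View pics/s8.png

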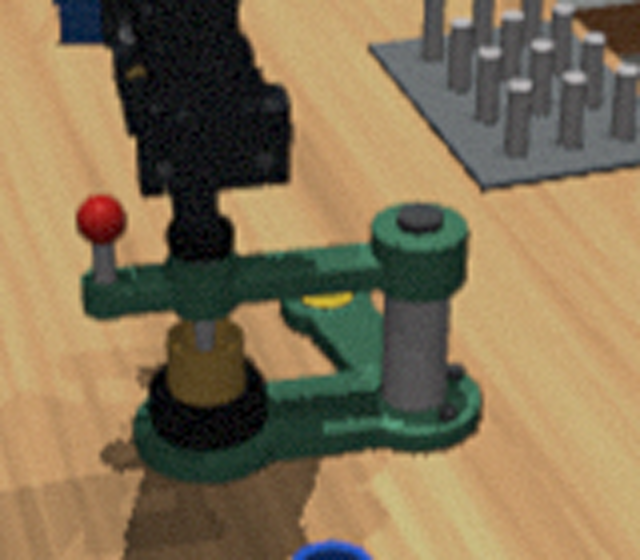

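Head is down on the boss, probe (205,335) is in the bore at its centre. Lift off, then go back to the ball.

```bash
python3 -m handwheel '{"deltas":[0,0,0,-0.01,0,0,0, 0,0,0,-0.01,0,0,0, 0,0,0,-0.015,0,0,0, 0,0,0,-0.02,0,0,0, 0,0,0,-0.02,0,0,0, 0.8,0,0,0,0,0,0, 0.8,0.024,0,0,0,0,0, 0.8,0.024,0,0,0,0,0, 0.8,0,0,0,0,0,0, 0.8,0,0,0,0,0,0, 0.8,0,0,0,0,0,0]}'
python3 - <<'E'
from h import *
p=read_camera('wrist');b=blob(p,red,(320,240),300);x=ray(p,b[2][:2],.142);print(b,x)
H=np.array([.6355,.0718]);d=x[:2]-H;print(np.hypot(*d),np.degrees(np.arctan2(d[1],d[0])))
s=sense();print(s['gripper_width'],tooldelta(np.r_[x[:2],.120]-s['eef_pos']).round(4))
E
python3 st.py
```

```text
clock: 19.53
eef_pos: [0.4745, 0.0902, 0.206]
tcp_rot: [0.0, 0.056, 0.998, -0.0]
ft_force: [-0.2, -0.0, 0.6]
gripper_width: 0.434
grasp_force: 0.0
([301, 237, 40, 38, 1159], array([320.5, 255.5]), array([320.5, 255.5,  36.7,  38.5])) [0.47245464 0.09160514 0.142     ]
0.16424381947323313 173.07420604937136
0.4808337333032372 [0.0026 0.0011 0.086 ]
0.16174035897014366 173.47520685010926 [ 0.22  0.67 -0.82  2.    0.7   0.78  0.44]
yaw 173.51149543497627
```

```bash
python3 -m handwheel '{"deltas":[0.8,0.002,0.001,0,0,0,0, 0.8,0,0,0,0,0,0, 0.8,0,0,0,0,0,0, 0.8,0,0,0.03,0,0,0, 0.8,0,0,0.03,0,0,0, 0.8,0,0,0.018,0,0,0, 0.8,0,0,0.008,0,0,0, 0.8,0,0,0,0,0,0, 0.8,0,0,0,0,0,0]}'
python3 -m handwheel '{"deltas":[0,0,0,0,0,0,0, 0,0,0,0,0,0,0, 0,0,0,0,0,0,0, 0,0,0,0,0,0,0, 0,0,0,0,0,0,0, 0,0,0,0,0,0,0, 0,0,0,0,0,0,0, 0,0,0,0,0,0,0, 0,0,0,0,0,0,0, 0,0,0,0,0,0,0]}'
```

```text
clock: 20.33
eef_pos: [0.4724, 0.0918, 0.1205]
tcp_rot: [0.0, 0.056, 0.998, 0.0]
ft_force: [0.6, 0.6, 0.6]
gripper_width: 0.801
grasp_force: 0.0
clock: 21.17
eef_pos: [0.4722, 0.0914, 0.1204]
tcp_rot: [0.0, 0.056, 0.998, -0.0]
ft_force: [-1.3, 0.2, 3.1]
gripper_width: 0.262
grasp_force: 29.3
```

```bash
python3 -m handwheel '{"deltas":[0,-0.0002,0.0086,0,0,0,3, 0,-0.0002,0.0086,0,0,0,3, 0,-0.0002,0.0086,0,0,0,3, 0,-0.0002,0.0086,0,0,0,3, 0,-0.0002,0.0086,0,0,0,3, 0,-0.0002,0.0086,0,0,0,3, 0,-0.0002,0.0086,0,0,0,3, 0,-0.0002,0.0086,0,0,0,3, 0,-0.0002,0.0086,0,0,0,3, 0,-0.0002,0.0086,0,0,0,3, 0,0,0,0,0,0,0, 0,0,0,0,0,0,0]}'
python3 st.py
python3 -m handwheel '{"deltas":[0,-0.0002,0.0086,0,0,0,3, 0,-0.0002,0.0086,0,0,0,3, 0,-0.0002,0.0086,0,0,0,3, 0,-0.0002,0.0086,0,0,0,3, 0,-0.0002,0.0086,0,0,0,3, 0,-0.0002,0.0086,0,0,0,3, 0,-0.0002,0.0086,0,0,0,3, 0,-0.0002,0.0086,0,0,0,3, 0,-0.0002,0.0086,0,0,0,3, 0,-0.0002,0.0086,0,0,0,3, 0,0,0,0,0,0,0, 0,0,0,0,0,0,0]}'
python3 st.py
```

```text
clock: 22.17
eef_pos: [0.504, 0.1714, 0.1204]
tcp_rot: [0.001, 0.312, 0.95, 0.001]
ft_force: [2.5, 0.4, 1.3]
gripper_width: 0.261
grasp_force: 29.5
0.16497333000724004 142.85066782749283 [-0.08  0.8  -0.56  1.94  0.73  0.61 -0.18]
yaw 143.63529559300264
clock: 23.17
eef_pos: [0.5701, 0.224, 0.1204]
tcp_rot: [0.001, 0.547, 0.837, 0.001]
ft_force: [3.1, 2.0, 1.1]
gripper_width: 0.261
grasp_force: 29.4
0.1656752967436671 113.24434296727651 [-0.2   0.86 -0.45  1.7   0.53  0.71 -0.51]
yaw 113.6607054146643
```

Remaining about 16.4° to 96.8°.

```bash
python3 -m handwheel '{"deltas":[0,-0.0002,0.0086,0,0,0,3, 0,-0.0002,0.0086,0,0,0,3, 0,-0.0002,0.0086,0,0,0,3, 0,-0.0002,0.0086,0,0,0,3, 0,-0.0002,0.0086,0,0,0,3, 0,-0.0001,0.0043,0,0,0,1.5, 0,0,0,0,0,0,0, 0,0,0,0,0,0,0]}'
python3 st.py
python3 -m handwheel '{"deltas":[0.8,0,0,0,0,0,0, 0.8,0,0,0,0,0,0, 0.8,0,0,0,0,0,0, 0.8,0,0,0,0,0,0, 0.8,0,0,0,0,0,0, 0.8,0,0,-0.02,0,0,0, 0.8,0,0,-0.03,0,0,0, 0.8,0,0,-0.035,0,0,0, 0.8,0,0,-0.035,0,0,0, 0.8,0.03,0,-0.02,0,0,0, 0.8,0,0,0,0,0,0, 0.8,0,0,0,0,0,0]}'
python3 - <<'E'
from h import *
t=read_camera('top');H=np.array([.6355,.0718])
for q,uv in((t,(182,188)),(read_camera('wrist'),(320,240))):
    b=blob(q,red,uv,25 if q is t else 300);x=ray(q,b[2][:2],.142);d=x[:2]-H;print(x,np.hypot(*d),np.degrees(np.arctan2(d[1],d[0])))
cv2.imwrite('pics/t9.png',cv2.resize(t['color'][150:310,160:480],None,fx=2.4,fy=2.4,interpolation=cv2.INTER_CUBIC)[:,:,::-1])
E
```

```text
clock: 23.83
eef_pos: [0.6152, 0.2366, 0.1204]
tcp_rot: [0.0, 0.662, 0.75, 0.001]
ft_force: [3.0, 0.7, 3.0]
gripper_width: 0.261
grasp_force: 29.4
0.16609032608077376 97.02088578441145 [-0.23  0.9  -0.39  1.54  0.43  0.78 -0.68]
yaw 97.15109222524782
clock: 24.83
eef_pos: [0.6106, 0.269, 0.2618]
tcp_rot: [-0.0, 0.661, 0.75, 0.002]
ft_force: [-0.7, -0.3, -1.2]
gripper_width: 0.797
grasp_force: 0.0
[0.6139625 0.2354744 0.142    ] 0.16508535220904624 97.49633659738106
[0.61471104 0.23583917 0.142     ] 0.16535123470340257 97.22268875012878
```

View pics/t9.png

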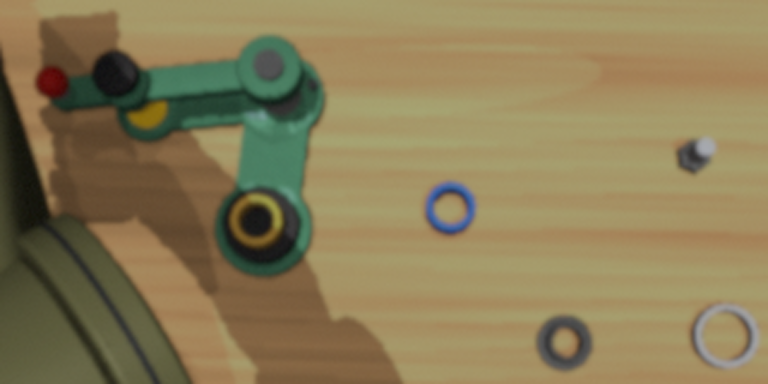

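Parked at about 97.3° against the spot's measured 97.1°. In the crop, the sleeve (257,220) stands on the anvil and the bystanders are in place.

```bash
python3 -c "
from plant import *
print(sign_off())"
```

```text
the job is handed in; nothing more can be done
None
```

The job is handed in, with no verdict returned: the sleeve stands on the anvil, the plunger was held at its stop for about a second with the probe in the bore and lifted off, the arm is parked over the yellow spot, and the other parts look undisturbed.

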